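Raise the linisher guard, lock its stay and turn the offcut for the second pass

TASK

The first pass on the belt linisher is done: lift the clear guard by its black bar and then push the red elbow knob of the folding stay over past straight until it stops, so that the guard stays up locked. After that turn the H-shaped steel offcut inside half a turn, so that its rusty flange instead of the bright one lies flat against the abrasive belt, with no gap and its whole width on the flat of the belt, and leave it standing there. Leave the bottle, the discs and the brush alone.

Things in the scene. Friction and masses are not known exactly. Their poses are not given: they have to be found in the camera images.
- linisher: Blue belt linisher fixed to the table: open tray 210 (x) x 220 (y) mm, floor 30 mm above the table, 5 mm walls to 85 mm high at sides and back, front only 42 mm. Origin on the table under the tray's centre; x points away from the robot to motor and hinge, y to the left seen from the robot, z up.
- belt_face (a point): Middle of the dark brown abrasive belt's flat upright face on its rigid platen in the tray, at (40, 0, 54) mm in the linisher's frame. The face looks to the linisher's -x; it is 150 mm wide (y), and reaches from the tray floor to 78 mm above the table; a round roller continues it at each end.
- guard (a joint): Angle of the guard, a clear pane in a yellow frame 210 x 220 x 8 mm (0.4 to 0.6 kg) hinged along the tray's back edge: 0 closed (start, level on the tray), grows as it is raised; 1.48 with the stay dead straight, which is as far as it goes. Its stiff hinge holds it where left above about 1.2; from much lower it falls shut.
- guard_hinge (a point): Point on the guard's hinge axis, at its middle, at (105, 0, 88) mm in the linisher's frame; the axis runs along the linisher's y.
- guard_bar (a point): Middle of the guard's black round grab bar, 14 mm thick, along the linisher's y, 112 mm free between its two end arms, 45 mm beyond the guard's free edge. At the start on the robot's side, 93 mm above the table; it moves on a circle of 255 mm radius about the hinge. It can turn in the grip, so the gripper may keep pointing down.
- stay_elbow (a joint): Elbow angle of the folding stay outside the tray's left (+y) side: 0 folded (start), grows as raising the guard unfolds it; 2.80 dead straight, 3.00 the stop where it is locked. Raising alone takes it to straight at most. Two flat steel links: lower 70 mm (stay pivot to elbow), upper 112 mm (elbow to guard, 100 mm from the hinge).
- elbow_knob (a point): Centre of the red elbow knob, 18 mm thick, 40 mm long, lying along the linisher's y, free at its +y end; it circles the stay pivot at 70 mm and may turn in the grip. Guard up but not locked: it stands above and robot-side of the stay's straight line; pushed away from the robot and down (a few newtons) it passes straight and stops, then about 30 degrees above level as seen from the pivot.
- stay_pivot (a point): Lower pivot axis of the stay, at (-45, 152, 80) mm in the linisher's frame (level with the knob's mid-length in y); fixed, along the linisher's y.
- offcut_center (a point): Centre, half-way up, of a loose steel H-section offcut (0.45 to 0.75 kg) standing on the tray floor, 45 mm tall. From above: two flanges 100 mm long (its y), 7 mm thick, outer faces 80 mm apart (its x), joined by a web 8 mm thick along its x, 66 mm long: grip there. +x flange ground bright, -x flange rusty orange-brown. At the start the bright one faces the belt.
- rusty_face (a point): Centre of the outer face of the rusty flange, 40 mm from the offcut's centre along its -x, half-way up.
- water_bottle: Clear water bottle with yellow cap, 64 mm wide, 190 mm tall, standing on the table; origin at its foot. Leave it alone.
- flap_discs: Stack of abrasive flap discs, 114 mm wide, 48 mm tall, on the table; origin under its centre. Leave it alone.
- wire_brush: Hand brush lying on the table, its origin on the table under it, along its x. Leave it alone.

How it is judged:
By the outcome, as a careful person would: the job done as asked, in the order asked, and still so for the second after the job is handed in, with the robot touching nothing.
It also fails if it takes over 67 s, if anything falls off the work surface, if the arm or the gripper's body presses on something with over 40 N, if the wrist force passes 120 N, or if a joint passes its speed limit or range.

ROBOT

A 7-joint arm with a two-finger parallel gripper is mounted at the origin on the work surface. World frame = base frame: x ahead of the robot, y to its left, z up, the work surface at z = 0. Lengths are in mm, angles in rad, forces in N, time in s.
With the tool pointing down it reaches from about 425 to 950 mm from the base axis. Payload 4.7 kg.
Tool frame: the origin (TCP) lies between the finger pads; the fingertips stand 14 mm ahead of it and the grasp point (between the pads) lies 5 mm behind it; y points along the fingers, x is the direction in which the jaws open and shut, and the axes are right-handed (so a half turn about y gives the same grasp; the last joint's range is limited). The gripper opens to 85 mm and grips with 20 to 120 N. Pads are 22 mm wide; open, the fingers measure 114 mm over their backs; the gripper's body (76 mm by 85 mm) begins 54 mm behind the grasp point. The pads swing forward as they close: fully open they stand 13 mm farther back than shut.
Start: joints at [1.132, 0.469, -0.049, 1.532, 0.024, 1.141, -0.082], TCP at [268.985, -619.109, 223.835] pointing down, gripper open.
Joint ranges: [-2.59, 2.59], [-0.33, 1.99], [-1.39, 1.29], [0.1, 2.45], [-1.04, 4.18], [0.21, 1.99], [-2.66, 2.66]. Speed limits (rad/s): [2.57, 2.57, 3.14, 3.14, 3.14, 3.14, 3.14].

INTERFACE

Orientations are given as a unit quaternion [x, y, z, w].
In Python, from station import status, capture, ctrl gives the robot as it stands.
- The arm moves only by the tool play_rows, never from a script. Its argument "targets" is a list of rows, each a list of 7 numbers: the turn, a rotation vector about the tool's x, y, z in rad, then the shift along the tool's x, y, z in m, then the finger opening in m, from 0 to 0.0854. In form: [[wx, wy, wz, x, y, z, fingers], ...]. A call has 1 to 12 rows; each row is the pose to reach, as a shift and turn from the pose commanded when the call began, along the tool's axes at that moment; what a row does not reach only later rows make up. A row lasts 1/12 s, in which the tool goes at most 41.7 mm and 7.16 degrees, less where a joint would pass 70% of its speed; a pose out of reach is approached as far as the arm can. A call with a gripper value outside its range is refused whole. The fingers move at their own pace and stop on an object; "squeeze" is the grip in N (left out, the last holds). Time passes only in rows, so rows that repeat a pose let the fingers close. It gives the time, the measured TCP pose, the force and the opening at its end, in the units of the state.
- status.state(): the state, without advancing time (a new reading comes with each control period).
- capture(name): name is "scene" or "side" or "wrist"; returns a dict with "pixels" (400x640x3 uint8, red, green, blue), "range_z" (400x640 float32, mm along the optical axis (not along the pixel's ray), 0 where there is no reading), "intrinsics" (3x3 intrinsics, pixels), "R" (3x3) and "t" (3): a world point X has camera coordinates R X + t. Camera axes: x right, y down, z forward; pixel columns grow to the right and rows downward; lengths in mm; the calibration is good to about 2 mm. A picture is of the moment at which its call begins.
- ctrl.finish_job(): hands the job in, once; it reports no verdict.
The state is a dict: "t": time; "joint_pos": joint angles; "joint_velocities": joint speeds; "joint_efforts": joint torques, N m; "tcp_pos": TCP position; "ee_rot": TCP orientation; "force": force on the tool from outside, world axes, zero at the start; "moment": the same for the moment, N m; "grip_width": opening from 0.0 (shut) to 1.0 (fully open).
Only numpy, scipy, OpenCV 4.12 (cv2) and the standard library are available. Lean on these libraries where they do the work, as an engineer would, in place of code of your own. Each camera call takes 0.05 s, during which the arm holds its last target. There are 200 camera calls.

## Working session

There is one attempt and no reset: what is moved stays moved. The work goes in short steps, Python scripts to look and compute and a tool call to move; the robot and the scene stay as the last step left them, time stands still between calls to the robot, and variables do not carry over. Pictures are saved under pics/ and viewed, about 8 in all and at most 12, crops included, and the job is handed in when it is done.

Besides the shell and the picture viewer there is one more tool, called as a command line: name --pt "numbers of a row" for each row, then --argument value for the rest. play_rows: Moves the arm, as the interface text tells. Its arguments: {"type":"object","properties":{"targets":{"type":"array"},"squeeze":{"type":"number"}},"required":["targets"]}

```bash
ls; mkdir -p pics; cat > h.py <<'E'
import numpy as np, cv2
from scipy.spatial.transform import Rotation as Rn
from station import status, capture, ctrl
def save(name,fn,crop=None,s=1):
    c=capture(name); im=c["pixels"][:,:,::-1]
    if crop: x0,y0,x1,y1=crop; im=im[y0:y1,x0:x1]
    if s!=1: im=cv2.resize(im,None,fx=s,fy=s,interpolation=cv2.INTER_CUBIC)
    cv2.imwrite("pics/"+fn,im); np.savez("pics/"+fn[:-4]+".npz",**c); return c
def pt(c,u,v,z=None,r=1):
    K,R,t=c["intrinsics"],c["R"],c["t"]
    ray=np.linalg.inv(K)@[u,v,1]; o=-R.T@t; d=R.T@ray
    if z is not None: return o+d*(z-o[2])/d[2]
    w=c["range_z"][int(v)-r:int(v)+r+1,int(u)-r:int(u)+r+1]; w=w[w>0]
    return o+d*np.median(w) if len(w) else None
def proj(c,X):
    p=c["intrinsics"]@(c["R"]@np.asarray(X,float)+c["t"]); return p[:2]/p[2]
def st():
    s=status.state(); print({k:np.round(s[k],3).tolist() for k in("t","tcp_pos","ee_rot","force","grip_width","joint_pos")}); return s
def shift(s,X):  # world target -> tool-frame shift in m
    return Rn.from_quat(s["ee_rot"]).inv().apply(np.asarray(X)-s["tcp_pos"])/1000
E
python3 - <<'E'
from h import *
s=st(); print(Rn.from_quat(s["ee_rot"]).as_matrix().round(3))
a=save("scene","scene0.png");b=save("side","side0.png")
for c in(a,b): print(-c["R"].T@c["t"],c["R"][2])
E
```

```text
pics
{'t': 0.0, 'tcp_pos': [268.726, -618.555, 222.742], 'ee_rot': [-0.591, 0.388, -0.387, 0.592], 'force': [0.837, 0.162, 0.536], 'grip_width': 1.0, 'joint_pos': [1.132, 0.469, -0.049, 1.534, 0.024, 1.141, -0.082]}
[[ 0.399 -0.001  0.917]
 [-0.917  0.002  0.399]
 [-0.002 -1.    -0.   ]]
[1313.92875661  544.8820805   707.02824784] [-0.67056924 -0.48522265 -0.56115584]
[150.04004568 880.20168083 873.44066612] [ 0.35005499 -0.70210176 -0.62009244]
```

View pics/scene0.png

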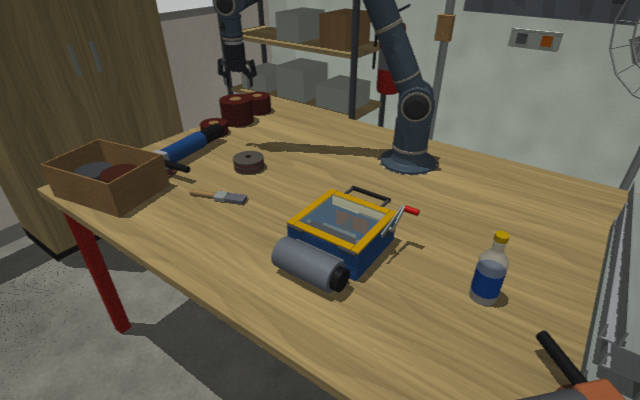

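View pics/side0.png

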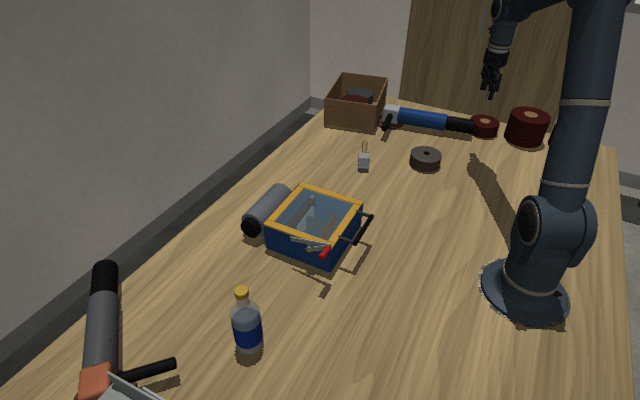

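Scene: guard frame at about (340,222) px in the scene view, with the bar at (368,195) and the knob at (412,210). Side view: frame (315,215), bar (360,228), knob (325,252). Now to fit the linisher pose from the frame.

```bash
cat > fit.py <<'E'
from h import *
def cloud(c,mask):
    v,u=np.nonzero(mask&(c["range_z"]>0)); z=c["range_z"][v,u]
    P=(np.linalg.inv(c["intrinsics"])@np.stack([u,v,np.ones_like(u)]))*z
    return (c["R"].T@(P-c["t"][:,None])).T
if __name__=="__main__":
  for n,bx in(("scene0",(280,180,410,290)),("side0",(240,180,380,270))):
    c=dict(np.load(f"pics/{n}.npz")); hsv=cv2.cvtColor(c["pixels"],cv2.COLOR_RGB2HSV).astype(int)
    box=np.zeros((400,640),bool); box[bx[1]:bx[3],bx[0]:bx[2]]=1
    H,S,V=hsv[...,0],hsv[...,1],hsv[...,2]
    P=cloud(c,box&(H>18)&(H<30)&(S>200)&(V>120)); P=P[(P[:,2]>80)&(P[:,2]<105)]
    r=cv2.minAreaRect(P[:,:2].astype(np.float32)); print(n,len(P),np.median(P[:,2]),r)
    red=np.zeros((400,640),bool); red[180:290,240:430]=1
    Q=cloud(c,red&((H<6)|(H>174))&(S>180)&(V>110)); Q=Q[(Q[:,2]>60)&(Q[:,2]<160)]; print("red",len(Q),np.median(Q,0),Q.min(0),Q.max(0))
E
python3 fit.py
```

```text
scene0 1326 97.79593560952243 ((583.7540283203125, 79.04306030273438), (211.75611877441406, 220.17230224609375), 1.7097944021224976)
red 61 [481.63716736 227.96417652 124.36899401] [470.440901   209.84597103 118.88057289] [486.73143107 246.00706896 129.01218419]
side0 0 nan ((0.0, 0.0), (0.0, 0.0), 0.0)
red 58 [470.28023025 227.80686363 125.19374605] [465.53669038 210.65597382 121.47230213] [478.90197165 248.11702044 128.54154072]
  return _methods._mean(a, axis=axis, dtype=dtype,
  ret = ret.dtype.type(ret / rcount)
```

```bash
python3 - <<'E'
from fit import *
from scipy.optimize import minimize
obs=[]
for n,bx in(("scene0",(270,175,405,262)),("side0",(255,178,368,262))):
    c=dict(np.load(f"pics/{n}.npz")); hsv=cv2.cvtColor(c["pixels"],cv2.COLOR_RGB2HSV).astype(int)
    box=np.zeros((400,640),bool); box[bx[1]:bx[3],bx[0]:bx[2]]=1
    H,S,V=hsv[...,0],hsv[...,1],hsv[...,2]
    m=box&(H>14)&(H<32)&(S>185)&(V>90)
    P=cloud(c,m); P=P[(P[:,2]>90)&(P[:,2]<105)]
    print(n,m.sum(),len(P),np.median(P[:,2]),cv2.minAreaRect(P[:,:2].astype(np.float32)))
    obs.append(P)
# refine: outer boundary percentile fit per view
    best=[]
    for a in np.radians(np.arange(-3,6,.25)):
        R=np.array([[np.cos(a),np.sin(a)],[-np.sin(a),np.cos(a)]]); q=P[:,:2]@R.T
        d=np.ptp(np.percentile(q,[1,99],axis=0),axis=0); best.append((d.sum(),np.degrees(a)))
    print(sorted(best)[:4])
E
```

```text
scene0 1409 1404 97.72859380215458 ((583.5681762695312, 79.13117980957031), (212.659423828125, 219.8159637451172), 1.229597568511963)
[(np.float64(424.7686149466299), np.float64(1.25)), (np.float64(424.8445827588129), np.float64(1.5000000000000002)), (np.float64(424.8567840991792), np.float64(1.0)), (np.float64(425.24037147296747), np.float64(0.7500000000000001))]
side0 5 5 93.50550361877607 ((620.0831909179688, 188.8479766845703), (108.43251037597656, 3.7807607650756836), 1.5770494937896729)
[(np.float64(108.62572103390119), np.float64(1.5000000000000002)), (np.float64(108.64632631454597), np.float64(1.75)), (np.float64(108.68206718630711), np.float64(1.25)), (np.float64(108.68817888045953), np.float64(2.0))]
```

play_rows --pt "0 -0.36 0 -0.119 0 0.189 0.038" --pt "0 -0.712 0 -0.238 0 0.378 0.038" --pt "0 -0.712 0 -0.238 0 0.378 0.038" --pt "0 -0.712 0 -0.238 0 0.378 0.038" --pt "0 -0.712 0 -0.238 0 0.378 0.038" --pt "0 -0.712 0 -0.238 0 0.378 0.038" --pt "0 -0.712 0 -0.238 0 0.378 0.038" --pt "0 -0.712 0 -0.238 0 0.378 0.038" --pt "0 -0.712 0 -0.238 0 0.378 0.038" --pt "0 -0.712 0 -0.238 0 0.378 0.038" --pt "0 -0.712 0 -0.238 0 0.378 0.038" --pt "0 -0.712 0 -0.238 0 0.378 0.038"

```text
t: 1.1
tcp_pos: [524.9, -241.7, 223.9]
ee_rot: [-0.689, 0.153, -0.154, 0.692]
force: [0.7, 0.8, 0.4]
grip_width: 0.446
```

```bash
cat >> h.py <<'E'
L0=np.array([583.6,79.1,0]); YAW=np.radians(1.4)
def L(x,y,z): return L0+Rn.from_euler("z",YAW).apply([x,y,z])
def go(s,X,yaw=None):  # X world; yaw = wanted world angle of tool x (deg)
    M=Rn.from_quat(s["ee_rot"]); a=np.degrees(np.arctan2(*M.as_matrix()[[1,0],0]))
    o="shift "+str(shift(s,X).round(4))
    if yaw is not None:
        T=Rn.from_matrix(np.column_stack([[np.cos(np.radians(yaw)),np.sin(np.radians(yaw)),0],[0,0,-1],[-np.sin(np.radians(yaw)),np.cos(np.radians(yaw)),0]]))
        o+=" rot "+str((M.inv()*T).as_rotvec().round(4))
    print(o,"yaw now",a.round(2))
E
python3 - <<'E'
from h import *
s=st(); print(L(-150,0,93)); go(s,L(-150,0,160),1.4)
E
```

```text
{'t': 1.1, 'tcp_pos': [524.94, -241.705, 223.899], 'ee_rot': [-0.689, 0.153, -0.154, 0.692], 'force': [0.671, 0.785, 0.395], 'grip_width': 0.446, 'joint_pos': [0.649, 0.336, -0.366, 1.754, 0.129, 1.074, -0.197]}
[433.64477653  75.43517328  93.        ]
shift [-0.2169  0.065   0.2484] rot [-0.0048 -0.4612  0.0016] yaw now -25.03
```

play_rows --pt "0 -0.115 0 -0.0542 0.01 0.0621 0.038" --pt "0 -0.23 0 -0.1085 0.02 0.1242 0.038" --pt "0 -0.346 0 -0.1627 0.03 0.1863 0.038" --pt "-0.005 -0.461 0 -0.217 0.04 0.2484 0.038" --pt "-0.005 -0.461 0 -0.217 0.05 0.2484 0.038" --pt "-0.005 -0.461 0 -0.217 0.065 0.2484 0.038" --pt "-0.005 -0.461 0 -0.217 0.065 0.2484 0.038" --pt "-0.005 -0.461 0 -0.217 0.065 0.2484 0.038" --pt "-0.005 -0.461 0 -0.217 0.065 0.2484 0.038" --pt "-0.005 -0.461 0 -0.217 0.065 0.2484 0.038" --pt "-0.005 -0.461 0 -0.217 0.065 0.2484 0.038"

```text
t: 2.02
tcp_pos: [433.3, 67.2, 158.7]
ee_rot: [0.709, 0.004, -0.005, -0.705]
force: [0.3, -0.7, 0.3]
grip_width: 0.444
```

```bash
python3 - <<'E'
from h import *
s=st(); go(s,L(-150,0,88),1.4); c=save("wrist","w1.png"); print(-c["R"].T@c["t"]-s["tcp_pos"],c["R"][2]); 
for p in (L(-150,0,93),L(-150,56,93),L(-150,-56,93)): print(proj(c,p))
E
```

```text
{'t': 2.017, 'tcp_pos': [433.312, 67.16, 158.744], 'ee_rot': [0.709, 0.004, -0.005, -0.705], 'force': [0.292, -0.675, 0.324], 'grip_width': 0.444, 'joint_pos': [0.304, 0.217, -0.626, 2.112, 0.173, 0.863, -0.413]}
shift [0.0005 0.0707 0.0087] rot [ 0.0054 -0.0123 -0.0013] yaw now 0.7
[ -1.78969658  79.53946492 149.14944164] [ 0.00179186 -0.31318346 -0.94969095]
[324.38007544 202.19165899]
[323.65581497 129.45395347]
[325.00020983 264.47194881]
```

View pics/w1.png

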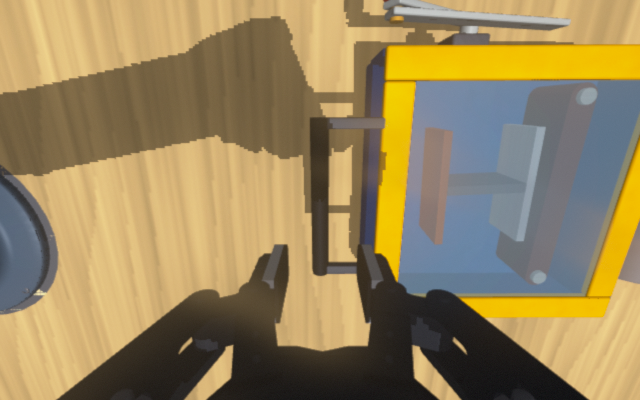

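Wrist view: bar runs along column 320 from row 120 to row 272, its middle at (320,196). It is centred between the fingertips, columns 273 and 368, so I can go down and grip.

play_rows --pt "0 -0.012 0 -0.001 0.025 0.0087 0.038" --pt "0 -0.012 0 -0.001 0.05 0.0087 0.038" --pt "0 -0.012 0 -0.001 0.0705 0.0087 0.038" --pt "0 -0.012 0 -0.001 0.0705 0.0087 0.038" --pt "0 -0.012 0 -0.001 0.0705 0.0087 0.005" --pt "0 -0.012 0 -0.001 0.0705 0.0087 0.005" --pt "0 -0.012 0 -0.001 0.0705 0.0087 0.005" --pt "0 -0.012 0 -0.001 0.0705 0.0087 0.005" --squeeze 40

```text
t: 2.73
tcp_pos: [431.1, 75.2, 89.1]
ee_rot: [0.709, 0.007, -0.009, -0.705]
force: [-5.2, -1.9, 3.2]
grip_width: 0.093
```

```bash
python3 - <<'E'
from h import *
s=st()
M=Rn.from_quat(s["ee_rot"]).inv()
h=L(105,0,88); d=Rn.from_euler("z",YAW).apply([1,0,0]); f0=np.arcsin(5/255)
g=np.array(s["tcp_pos"])+[0,0,5]; print("grasp in lin:",Rn.from_euler("z",-YAW).apply(g-L0))
P=lambda t: h+255*(-np.cos(f0+t)*d+np.sin(f0+t)*np.array([0,0,1]))
for t in np.arange(.1,1.5,.1).tolist()+[1.42,1.45,1.48]: print(round(t,2),(M.apply(P(t)-P(0))/1000).round(3))
E
```

```text
{'t': 2.733, 'tcp_pos': [431.115, 75.226, 89.095], 'ee_rot': [0.709, 0.007, -0.009, -0.705], 'force': [-5.155, -1.851, 3.21], 'grip_width': 0.093, 'joint_pos': [0.23, 0.332, -0.59, 2.179, 0.291, 0.708, -0.536]}
grasp in lin: [-1.52533858e+02 -1.47450368e-01  9.40951018e+01]
0.1 [ 0.002 -0.025 -0.   ]
0.2 [ 0.006 -0.051 -0.   ]
0.3 [ 0.013 -0.075 -0.   ]
0.4 [ 0.022 -0.099 -0.001]
0.5 [ 0.033 -0.122 -0.001]
0.6 [ 0.047 -0.143 -0.001]
0.7 [ 0.063 -0.163 -0.001]
0.8 [ 0.08  -0.182 -0.001]
0.9 [ 0.1   -0.198 -0.001]
1.0 [ 0.121 -0.213 -0.001]
1.1 [ 0.143 -0.225 -0.001]
1.2 [ 0.167 -0.235 -0.001]
1.3 [ 0.191 -0.242 -0.001]
1.4 [ 0.216 -0.248 -0.001]
1.42 [ 0.221 -0.248 -0.001]
1.45 [ 0.229 -0.249 -0.001]
1.48 [ 0.236 -0.25  -0.001]
```

```bash
python3 - <<'E'
from h import *
st(); c=save("wrist","w2.png",(160,60,480,400),2)
s=save("scene","s2.png",(300,150,440,240),4)
a=cv2.imread("pics/w2.png");b=cv2.imread("pics/s2.png");a=cv2.resize(a,(400,425));b=cv2.resize(b,(400,257))
o=np.zeros((425,800,3),np.uint8);o[:,:400]=a;o[:257,400:]=b;cv2.imwrite("pics/v2.png",o)
E
```

```text
{'t': 2.733, 'tcp_pos': [431.115, 75.226, 89.095], 'ee_rot': [0.709, 0.007, -0.009, -0.705], 'force': [-5.155, -1.851, 3.21], 'grip_width': 0.093, 'joint_pos': [0.23, 0.332, -0.59, 2.179, 0.291, 0.708, -0.536]}
```

View pics/v2.png

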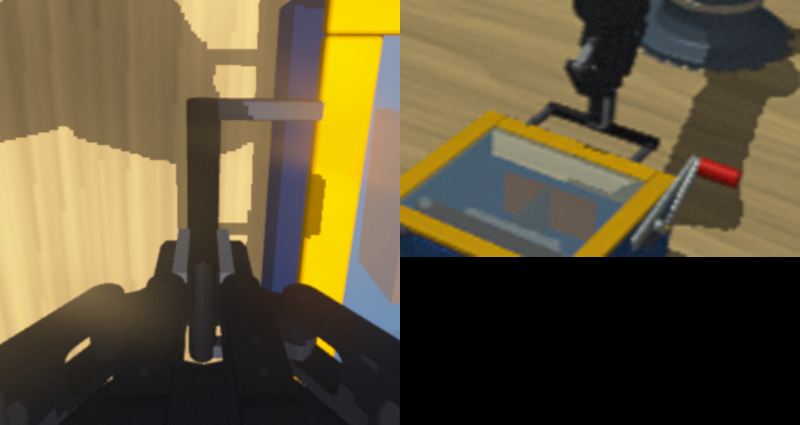

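The bar (left picture, column 203) sits between the pads. Now to lift along the arc.

play_rows --pt "0 0 0 0.002 -0.025 0 0.005" --pt "0 0 0 0.006 -0.051 0 0.005" --pt "0 0 0 0.013 -0.075 0 0.005" --pt "0 0 0 0.022 -0.099 -0.001 0.005" --pt "0 0 0 0.033 -0.122 -0.001 0.005" --pt "0 0 0 0.047 -0.143 -0.001 0.005" --pt "0 0 0 0.063 -0.163 -0.001 0.005" --pt "0 0 0 0.08 -0.182 -0.001 0.005" --pt "0 0 0 0.1 -0.198 -0.001 0.005" --pt "0 0 0 0.121 -0.213 -0.001 0.005" --pt "0 0 0 0.143 -0.225 -0.001 0.005" --pt "0 0 0 0.167 -0.235 -0.001 0.005"

```text
t: 3.83
tcp_pos: [601.2, 80.1, 326.2]
ee_rot: [0.709, 0.01, -0.007, -0.705]
force: [-0.4, 0.3, 0.6]
grip_width: 0.062
```

```bash
python3 -c "
from h import *
st()"
```

```text
{'t': 3.833, 'tcp_pos': [601.195, 80.086, 326.192], 'ee_rot': [0.709, 0.01, -0.007, -0.705], 'force': [-0.378, 0.266, 0.574], 'grip_width': 0.062, 'joint_pos': [0.252, 0.346, -0.612, 1.541, 0.209, 1.316, -0.36]}
```

```bash
python3 - <<'E'
from h import *
save("side","sd3.png",(220,130,400,280),4)
E
```

```text
(no output)
```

View pics/sd3.png

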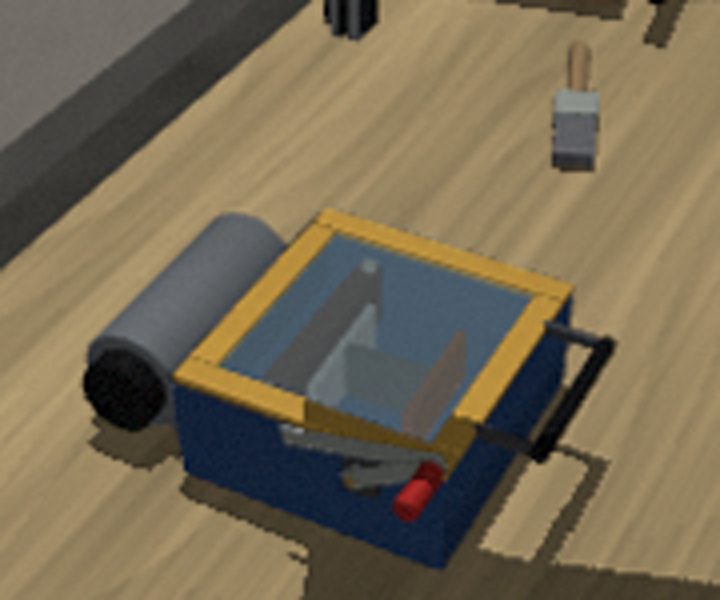

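The grip slipped off and the guard is shut again, with nothing else moved. Before retrying I'll check the bar's height from depth.

```bash
python3 - <<'E'
from fit import *
c=dict(np.load("pics/w1.npz"))
for v in (140,170,196,220,250): 
    r=c["range_z"][v,305:336]; u=305+np.nonzero(r<r[r>0].max()-40)[0]; m=np.zeros((400,640),bool); m[v,u]=1; P=cloud(c,m); k=P[:,2].argmax(); print(v,u.min(),u.max(),P[k].round(1),np.median(P,0).round(1))
c=dict(np.load("pics/w2.npz"))
print("w2")
for v in (160,200,240,255,270,290,310,330): print(v,[ (u,pt(c,u,v,r=0).round(0).tolist()) for u in (300,312,322,336,345) if pt(c,u,v,r=0) is not None])
E
```

```text
140 310 328 [427.6 124.6 100.2] [429.  124.3  98.4]
170 311 328 [430.  102.8  99.9] [429.2 102.4  98.1]
196 311 328 [430.9  82.6  99.6] [429.8  82.1  98.2]
220 312 328 [430.4  62.9  99.7] [430.4  62.3  98.3]
250 312 331 [434.7  36.6  99.5] [430.6  35.8  98. ]
w2
160 [(300, [410.0, 112.0, -1.0]), (312, [424.0, 130.0, 96.0]), (322, [429.0, 130.0, 99.0]), (336, [436.0, 130.0, 94.0]), (345, [448.0, 113.0, -1.0])]
200 [(300, [410.0, 77.0, 0.0]), (312, [424.0, 109.0, 98.0]), (322, [429.0, 110.0, 100.0]), (336, [442.0, 78.0, -1.0]), (345, [450.0, 78.0, -1.0])]
240 [(300, [410.0, 38.0, -0.0]), (312, [424.0, 86.0, 97.0]), (322, [430.0, 88.0, 100.0]), (336, [443.0, 39.0, -2.0]), (345, [451.0, 39.0, -0.0])]
255 [(300, [418.0, 82.0, 107.0]), (312, [425.0, 86.0, 114.0]), (322, [430.0, 78.0, 99.0]), (336, [437.0, 87.0, 114.0]), (345, [442.0, 83.0, 107.0])]
270 [(300, [420.0, 87.0, 128.0]), (312, [425.0, 86.0, 126.0]), (322, [430.0, 69.0, 100.0]), (336, [436.0, 86.0, 126.0]), (345, [440.0, 86.0, 127.0])]
290 [(300, [421.0, 88.0, 144.0]), (312, [426.0, 79.0, 132.0]), (322, [430.0, 55.0, 98.0]), (336, [436.0, 82.0, 136.0]), (345, [439.0, 87.0, 143.0])]
310 [(300, [422.0, 88.0, 156.0]), (312, [426.0, 70.0, 134.0]), (322, [431.0, 43.0, 100.0]), (336, [436.0, 75.0, 140.0]), (345, [438.0, 88.0, 155.0])]
330 [(300, [423.0, 92.0, 170.0]), (312, [425.0, 25.0, 96.0]), (322, [431.0, 28.0, 99.0]), (336, [440.0, 20.0, 90.0]), (345, [437.0, 93.0, 170.0])]
```

```bash
sed -i 's/L0=.*YAW=.*/L0=np.array([581.3,79.1,0]); YAW=np.radians(1.3)/' h.py; python3 - <<'E'
from h import *
s=st(); go(s,[430,77,150],1.3); go(s,[430,77,84],1.3)
E
```

```text
{'t': 3.883, 'tcp_pos': [606.186, 79.751, 327.148], 'ee_rot': [0.708, 0.011, -0.004, -0.706], 'force': [4.245, 0.374, 2.546], 'grip_width': 0.057, 'joint_pos': [0.251, 0.351, -0.61, 1.533, 0.21, 1.314, -0.361]}
shift [-0.178   0.1753  0.0014] rot [ 0.0024 -0.0014  0.0102] yaw now 1.22
shift [-0.1787  0.2413  0.0016] rot [ 0.0024 -0.0014  0.0102] yaw now 1.22
```

play_rows --pt "0 0 0 -0.035 0.015 0 0.038" --pt "0 0 0 -0.07 0.035 0 0.038" --pt "0 0 0 -0.105 0.07 0.001 0.038" --pt "0 0 0 -0.14 0.11 0.001 0.038" --pt "0 0 0 -0.174 0.15 0.001 0.038" --pt "0 0 0 -0.174 0.175 0.001 0.038" --pt "0 0 0 -0.174 0.175 0.001 0.038" --pt "0 0 0 -0.174 0.175 0.001 0.038" --pt "0 0 0 -0.174 0.175 0.001 0.038" --pt "0 0 0 -0.174 0.175 0.001 0.038"

```text
t: 4.72
tcp_pos: [428.6, 77.0, 150.7]
ee_rot: [0.708, 0.01, -0.007, -0.706]
force: [-0.1, -0.6, 0.8]
grip_width: 0.45
```

```bash
python3 - <<'E'
from h import *
s=st(); go(s,[430,77,84],1.3)
E
```

```text
{'t': 4.717, 'tcp_pos': [428.611, 77.022, 150.659], 'ee_rot': [0.708, 0.01, -0.007, -0.706], 'force': [-0.11, -0.599, 0.778], 'grip_width': 0.45, 'joint_pos': [0.295, 0.225, -0.645, 2.13, 0.188, 0.837, -0.44]}
shift [0.0011 0.0667 0.0002] rot [0.0034 0.0007 0.0047] yaw now 1.34
```

play_rows --pt "0 0 0 0.001 0.025 0 0.038" --pt "0 0 0 0.001 0.05 0 0.038" --pt "0 0 0 0.001 0.066 0 0.038" --pt "0 0 0 0.001 0.066 0 0.038" --pt "0 0 0 0.001 0.066 0 0" --pt "0 0 0 0.001 0.066 0 0" --pt "0 0 0 0.001 0.066 0 0" --pt "0 0 0 0.001 0.066 0 0" --pt "0 0 0 0.001 0.066 0 0" --pt "0 0 0 0.001 0.066 0 0" --squeeze 90

```text
t: 5.55
tcp_pos: [431.0, 76.8, 84.8]
ee_rot: [0.708, 0.011, -0.005, -0.706]
force: [6.7, -0.1, -3.9]
grip_width: 0.113
```

play_rows --pt "0 0 0 0 -0.004 0 0" --pt "0 0 0 0.0005 -0.01 0 0" --pt "0 0 0 0.001 -0.018 0 0" --pt "0 0 0 0.002 -0.025 0 0"

```text
t: 5.88
tcp_pos: [432.5, 76.8, 109.9]
ee_rot: [0.708, 0.011, -0.005, -0.706]
force: [8.3, 1.0, -8.0]
grip_width: 0.112
```

Holding (opening 0.112, 8 N load). Next, the rest of the arc, at a gentler pace.

play_rows --pt "0 0 0 0.002 -0.012 0 0" --pt "0 0 0 0.005 -0.028 0 0" --pt "0 0 0 0.012 -0.051 0 0" --pt "0 0 0 0.02 -0.074 0 0" --pt "0 0 0 0.031 -0.096 0 0" --pt "0 0 0 0.045 -0.117 0 0" --pt "0 0 0 0.061 -0.137 -0.001 0" --pt "0 0 0 0.078 -0.156 -0.001 0" --pt "0 0 0 0.098 -0.172 -0.001 0" --pt "0 0 0 0.119 -0.187 -0.001 0" --pt "0 0 0 0.13 -0.194 -0.001 0" --pt "0 0 0 0.141 -0.2 -0.001 0"

```text
t: 6.88
tcp_pos: [571.1, 79.8, 310.6]
ee_rot: [0.708, 0.01, -0.007, -0.706]
force: [-0.6, 0.7, 0.0]
grip_width: -0.001
```

```bash
python3 - <<'E'
from h import *
s=st(); M=Rn.from_quat(s["ee_rot"]).inv()
h=L(105,0,88)
g=np.array(s["tcp_pos"])+[0,0,8]; v=Rn.from_euler("z",-YAW).apply(g-h); print(v,np.hypot(v[0],v[2]),"theta",np.arctan2(v[2],-v[0])-.0196)
P=lambda t: h+255*Rn.from_euler("z",YAW).apply([-np.cos(.0196+t),0,np.sin(.0196+t)])
for t in (1.2,1.3,1.4,1.44,1.47): print(t,(M.apply(P(t)-P(1.1))/1000).round(4))
E
```

```text
{'t': 6.883, 'tcp_pos': [571.098, 79.759, 310.648], 'ee_rot': [0.708, 0.01, -0.007, -0.706], 'force': [-0.591, 0.698, 0.009], 'grip_width': -0.001, 'joint_pos': [0.28, 0.303, -0.63, 1.632, 0.191, 1.264, -0.362]}
[-115.18465271    0.89007668  230.6478181 ] 257.80985282947574 theta 1.0880318438747514
1.2 [ 0.0235 -0.0099 -0.0001]
1.3 [ 0.0479 -0.0173 -0.0001]
1.4 [ 0.0729 -0.0223 -0.0001]
1.44 [ 0.083  -0.0236 -0.0002]
1.47 [ 0.0906 -0.0243 -0.0002]
```

Lost again. I'll confirm the guard shut, then retry with the bar deeper in the pads, slowly and in short checked steps.

```bash
python3 - <<'E'
from fit import *
c=save("side","sd4.png"); hsv=cv2.cvtColor(c["pixels"],cv2.COLOR_RGB2HSV).astype(int)
m=np.zeros((400,640),bool); m[150:270,240:380]=1
P=cloud(c,m&(hsv[...,0]>14)&(hsv[...,0]<32)&(hsv[...,1]>150)&(hsv[...,2]>70)); P=P[P[:,2]>50]; print(len(P),np.percentile(P[:,2],[1,50,99]))
m=m&((hsv[...,0]<6)|(hsv[...,0]>174))&(hsv[...,1]>180)&(hsv[...,2]>110); print(np.median(cloud(c,m),0))
s=st(); go(s,[431,77,140],1.3)
E
```

```text
1252 [ 92.29879533  97.54431306 100.97218227]
[470.61264368 239.55821957 124.90284539]
{'t': 6.933, 'tcp_pos': [573.149, 79.743, 311.2], 'ee_rot': [0.708, 0.01, -0.006, -0.706], 'force': [2.35, 0.183, 0.331], 'grip_width': 0.002, 'joint_pos': [0.28, 0.305, -0.629, 1.629, 0.192, 1.263, -0.362]}
shift [-0.1433  0.1702  0.001 ] rot [0.0029 0.0001 0.0068] yaw now 1.31
```

play_rows --pt "0 0 0 -0.035 0.01 0 0.036" --pt "0 0 0 -0.07 0.03 0 0.036" --pt "0 0 0 -0.105 0.07 0.001 0.036" --pt "0 0 0 -0.14 0.11 0.001 0.036" --pt "0 0 0 -0.142 0.145 0.001 0.036" --pt "0 0 0 -0.142 0.17 0.001 0.036" --pt "0 0 0 -0.142 0.17 0.001 0.036" --pt "0 0 0 -0.142 0.17 0.001 0.036" --pt "0 0 0 -0.142 0.17 0.001 0.036"

```text
t: 7.68
tcp_pos: [429.4, 77.0, 139.7]
ee_rot: [0.708, 0.01, -0.007, -0.706]
force: [0.9, -0.2, 0.7]
grip_width: 0.419
```

play_rows --pt "0 0 0 0 0.02 0 0.036" --pt "0 0 0 0 0.042 0 0.036" --pt "0 0 0 0 0.063 0 0.036" --pt "0 0 0 0 0.063 0 0.036" --pt "0 0 0 0 0.063 0 0.0" --pt "0 0 0 0 0.063 0 0.0" --pt "0 0 0 0 0.063 0 0.0" --pt "0 0 0 0 0.063 0 0.0" --pt "0 0 0 0 0.063 0 0.0" --squeeze 60

```text
t: 8.43
tcp_pos: [431.0, 76.7, 76.6]
ee_rot: [0.708, 0.011, -0.006, -0.706]
force: [5.7, -0.3, -0.6]
grip_width: 0.135
```

play_rows --pt "0 0 0 0 -0.004 0 0" --pt "0 0 0 0.0005 -0.01 0 0" --pt "0 0 0 0.001 -0.018 0 0" --pt "0 0 0 0.002 -0.025 0 0" --pt "0 0 0 0.0035 -0.038 0 0" --pt "0 0 0 0.006 -0.051 0 0"

```text
t: 8.93
tcp_pos: [436.8, 76.8, 127.6]
ee_rot: [0.708, 0.011, -0.006, -0.706]
force: [10.5, 0.5, -7.9]
grip_width: 0.134
```

play_rows --pt "0 0 0 0.005 -0.012 0 0" --pt "0 0 0 0.009 -0.024 0 0" --pt "0 0 0 0.013 -0.036 0 0" --pt "0 0 0 0.018 -0.048 0 0" --pt "0 0 0 0.023 -0.06 0 0" --pt "0 0 0 0.029 -0.071 0 0"

```text
t: 9.43
tcp_pos: [462.3, 77.2, 197.5]
ee_rot: [0.709, 0.008, -0.008, -0.705]
force: [2.9, 0.0, -8.0]
grip_width: 0.134
```

play_rows --pt "0 0 0 0.007 -0.011 0 0" --pt "0 0 0 0.014 -0.021 0 0" --pt "0 0 0 0.022 -0.031 0 0" --pt "0 0 0 0.03 -0.041 0 0" --pt "0 0 0 0.038 -0.051 0 0" --pt "0 0 0 0.047 -0.06 0 0"

```text
t: 9.93
tcp_pos: [505.3, 77.9, 256.6]
ee_rot: [0.71, 0.005, -0.012, -0.704]
force: [-6.6, -2.0, 0.1]
grip_width: 0.13
```

play_rows --pt "0 0 0 0.01 -0.008 0 0" --pt "0 0 0 0.02 -0.016 0 0" --pt "0 0 0 0.03 -0.024 0 0" --pt "0 0 0 0.041 -0.031 0 0" --pt "0 0 0 0.052 -0.037 0 0" --pt "0 0 0 0.063 -0.043 0 0" --pt "0 0 0 0.075 -0.048 0 0" --pt "0 0 0 0.087 -0.053 0 0"

```text
t: 10.6
tcp_pos: [593.6, 79.3, 314.1]
ee_rot: [0.711, 0.006, -0.01, -0.704]
force: [-0.7, -0.8, -1.4]
grip_width: 0.13
```

```bash
python3 - <<'E'
from h import *
s=st(); c=save("side","sd5.png",(200,60,400,280),3)
a=save("scene","sc5.png",(260,60,460,280),3)
im=np.hstack([cv2.imread("pics/sd5.png"),cv2.imread("pics/sc5.png")]);cv2.imwrite("pics/v5.png",cv2.resize(im,(800,440)))
E
```

```text
{'t': 10.6, 'tcp_pos': [593.59, 79.338, 314.132], 'ee_rot': [0.711, 0.006, -0.01, -0.704], 'force': [-0.668, -0.787, -1.426], 'grip_width': 0.13, 'joint_pos': [0.265, 0.348, -0.629, 1.569, 0.218, 1.301, -0.372]}
```

View pics/v5.png

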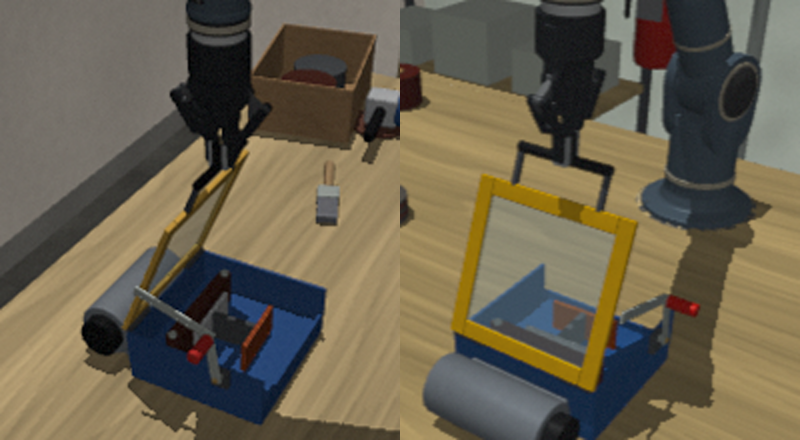

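Guard held at about 1.2 rad. I'll take it up to about 1.44.

play_rows --pt "0 0 0 0.012 -0.004 0 0" --pt "0 0 0 0.0245 -0.0075 0 0" --pt "0 0 0 0.037 -0.01 0 0" --pt "0 0 0 0.049 -0.0125 0 0" --pt "0 0 0 0.056 -0.0135 0 0" --pt "0 0 0 0.061 -0.014 0 0" --pt "0 0 0 0.061 -0.014 0 0"

```text
t: 11.28
tcp_pos: [659.0, 80.4, 327.8]
ee_rot: [0.71, 0.009, -0.006, -0.704]
force: [0.5, -14.0, 13.8]
grip_width: 0.131
```

```bash
cat > elbow.py <<'E'
from fit import *
def knob(name,fn):
    c=save(name,fn); hsv=cv2.cvtColor(c["pixels"],cv2.COLOR_RGB2HSV).astype(int)
    m=np.zeros((400,640),bool); u0,v0=proj(c,L(0,152,130)).astype(int); m[v0-45:v0+45,u0-45:u0+45]=1
    P=cloud(c,m&((hsv[...,0]<6)|(hsv[...,0]>174))&(hsv[...,1]>180)&(hsv[...,2]>90))
    Q=Rn.from_euler("z",-YAW).apply(P-L0); Q=Q[(Q[:,1]>120)&(Q[:,2]>70)]; md=np.median(Q,0)
    d=(c["R"][2]); # push surface median inward along view by ~6mm in xz
    dl=Rn.from_euler("z",-YAW).apply(d); e=md+6*dl/np.hypot(dl[0],dl[2]); e=e-[-45,0,80]
    print(name,len(Q),"surf lin",md.round(1),"ctr rel pivot",e.round(1),"r",np.hypot(e[0],e[2]).round(1),"ang",np.degrees(np.arctan2(e[2],e[0])).round(1))
E
python3 - <<'E'
from elbow import *
st(); knob("side","k1.png"); knob("scene","k2.png")
E
```

```text
{'t': 11.283, 'tcp_pos': [658.978, 80.353, 327.802], 'ee_rot': [0.71, 0.009, -0.006, -0.704], 'force': [0.528, -13.988, 13.809], 'grip_width': 0.131, 'joint_pos': [0.217, 0.449, -0.606, 1.398, 0.264, 1.371, -0.372]}
side 16 surf lin [ -4.4 165.8 140.9] ctr rel pivot [ 43.5 159.8  55.6] r 70.6 ang 52.0
scene 72 surf lin [  7.6 152.5 140.7] ctr rel pivot [ 48.  149.3  56.9] r 74.4 ang 49.9
```

Guard at about 1.44 rad, elbow at about 51° from the pivot. Next I release, rise, and go over the knob.

play_rows --pt "0 0 0 0 0 0 0.034" --pt "0 0 0 0 0 0 0.034" --pt "0 0 0 0 0 0 0.034" --pt "0 0 0 0 -0.02 0 0.034" --pt "0 0 0 0 -0.05 0 0.034" --pt "0 0 0 0 -0.075 0 0.034" --pt "0 0 0 -0.03 -0.08 0.03 0.04" --pt "0 0 0 -0.055 -0.08 0.065 0.045" --pt "0 0 0 -0.08 -0.07 0.1 0.045" --pt "0 0 0 -0.08 -0.04 0.135 0.045" --pt "0 0 0 -0.08 0 0.155 0.045" --pt "0 0 0 -0.08 0.04 0.157 0.045"

```text
t: 12.38
tcp_pos: [571.5, 242.6, 291.6]
ee_rot: [0.707, 0.012, -0.01, -0.707]
force: [0.3, -0.1, -0.8]
grip_width: 0.528
```

```bash
python3 - <<'E'
from elbow import *
s=st(); knob("side","k3.png"); knob("scene","k4.png"); knob("wrist","k5.png")
go(s,L(0,157,122),1.3); go(s,L(0,157,170),1.3)
E
```

```text
{'t': 12.383, 'tcp_pos': [571.504, 242.61, 291.648], 'ee_rot': [0.707, 0.012, -0.01, -0.707], 'force': [0.319, -0.056, -0.792], 'grip_width': 0.528, 'joint_pos': [0.014, 0.406, -0.669, 1.555, 0.261, 1.269, -0.661]}
side 73 surf lin [ -4.9 153.3 142. ] ctr rel pivot [ 42.9 147.3  56.7] r 71.1 ang 52.9
scene 89 surf lin [  6.5 151.1 140.7] ctr rel pivot [ 46.9 147.9  56.9] r 73.7 ang 50.5
wrist 506 surf lin [ -1.7 149.5 141.3] ctr rel pivot [ 43.2 147.5  55.3] r 70.2 ang 52.0
shift [ 0.0055  0.1697 -0.0067] rot [0.0001 0.009  0.0029] yaw now 1.81
shift [ 0.0057  0.1217 -0.0067] rot [0.0001 0.009  0.0029] yaw now 1.81
```

play_rows --pt "0 0.009 0 0.0045 0.04 -0.007 0.045" --pt "0 0.009 0 0.0045 0.08 -0.007 0.045" --pt "0 0.009 0 0.0045 0.115 -0.007 0.045" --pt "0 0.009 0 0.0045 0.145 -0.007 0.045" --pt "0 0.009 0 0.0045 0.168 -0.007 0.045" --pt "0 0.009 0 0.0045 0.168 -0.007 0.045" --pt "0 0.009 0 0.0045 0.168 -0.007 0.0" --pt "0 0.009 0 0.0045 0.168 -0.007 0.0" --pt "0 0.009 0 0.0045 0.168 -0.007 0.0" --pt "0 0.009 0 0.0045 0.168 -0.007 0.0" --squeeze 40

```text
t: 13.37
tcp_pos: [579.8, 229.1, 125.2]
ee_rot: [0.708, 0.006, -0.004, -0.706]
force: [0.8, -1.6, 3.9]
grip_width: 0.185
```

```bash
python3 - <<'E'
from h import *
s=st(); print(Rn.from_euler("z",-YAW).apply(np.array(s["tcp_pos"])-L0))
for a in (48,44,40,36,33,30,28): 
    d=np.radians([a,52]); print(a,(70*np.cos(d[0])-70*np.cos(d[1])).round(1),(70*np.sin(d[1])-70*np.sin(d[0])).round(1))
E
```

```text
{'t': 13.367, 'tcp_pos': [579.779, 229.14, 125.201], 'ee_rot': [0.708, 0.006, -0.004, -0.706], 'force': [0.801, -1.602, 3.917], 'grip_width': 0.185, 'joint_pos': [-0.015, 0.556, -0.602, 1.735, 0.378, 0.966, -0.751]}
[  1.88359389 150.03547681 125.20100107]
48 3.7 3.1
44 7.3 6.5
40 10.5 10.2
36 13.5 14.0
33 15.6 17.0
30 17.5 20.2
28 18.7 22.3
```

Knob gripped. Pushing it over along its circle.

play_rows --pt "0 0 0 0.0037 0.003 0 0" --pt "0 0 0 0.0073 0.0065 0 0" --pt "0 0 0 0.0105 0.01 0 0" --pt "0 0 0 0.0135 0.014 0 0" --pt "0 0 0 0.0155 0.017 0 0" --pt "0 0 0 0.0175 0.02 0 0" --pt "0 0 0 0.019 0.023 0 0" --pt "0 0 0 0.019 0.023 0 0"

```text
t: 14.03
tcp_pos: [594.9, 229.5, 108.8]
ee_rot: [0.71, 0.004, -0.006, -0.704]
force: [-21.5, -10.9, 51.7]
grip_width: 0.16
```

```bash
python3 - <<'E'
from elbow import *
s=st(); print(Rn.from_euler("z",-YAW).apply(np.array(s["tcp_pos"])-L0)); knob("side","k6.png"); knob("scene","k7.png")
E
```

```text
{'t': 14.033, 'tcp_pos': [594.933, 229.542, 108.807], 'ee_rot': [0.71, 0.004, -0.006, -0.704], 'force': [-21.526, -10.945, 51.662], 'grip_width': 0.16, 'joint_pos': [-0.026, 0.598, -0.588, 1.707, 0.398, 0.966, -0.752]}
[ 17.0421287  150.09349948 108.80723516]
side 6 surf lin [ 13.1 167.2 121. ] ctr rel pivot [ 61.  161.2  35.7] r 70.7 ang 30.3
scene 19 surf lin [ 24.7 161.4 120.2] ctr rel pivot [ 65.  158.2  36.4] r 74.5 ang 29.2
```

play_rows --pt "0 0 0 -0.001 -0.004 0 0" --pt "0 0 0 -0.001 -0.004 0 0.045" --pt "0 0 0 -0.001 -0.004 0 0.045" --pt "0 0 0 -0.001 -0.004 0 0.045" --pt "0 0 0 -0.001 -0.004 0 0.045" --pt "0 0 0 -0.001 -0.03 0.005 0.045" --pt "0 0 0 -0.002 -0.065 0.01 0.045" --pt "0 0 0 -0.01 -0.1 0.01 0.045" --pt "0 0 0 -0.02 -0.14 0 0.045" --pt "0 0 0 -0.035 -0.17 -0.035 0.045" --pt "0 0 0 -0.045 -0.17 -0.075 0.045" --pt "0 0 0 -0.045 -0.17 -0.115 0.045"

```text
t: 15.13
tcp_pos: [553.2, 119.1, 272.2]
ee_rot: [0.708, 0.008, -0.006, -0.706]
force: [1.1, -1.0, -0.3]
grip_width: 0.525
```

```bash
python3 - <<'E'
from elbow import *
s=st(); knob("side","k8.png"); knob("scene","k9.png"); c=save("wrist","w3.png")
for p in (L(40,-75,78),L(40,75,78),L(0,0,75)): print(proj(c,p))
np.save("pics/dummy.npy",0)
E
```

```text
{'t': 15.133, 'tcp_pos': [553.15, 119.084, 272.152], 'ee_rot': [0.708, 0.008, -0.006, -0.706], 'force': [1.074, -0.97, -0.267], 'grip_width': 0.525, 'joint_pos': [0.23, 0.318, -0.656, 1.709, 0.212, 1.184, -0.462]}
side 70 surf lin [ 11.9 151.6 122. ] ctr rel pivot [ 59.8 145.6  36.8] r 70.2 ang 31.6
scene 97 surf lin [ 23.7 150.7 121.3] ctr rel pivot [ 64.1 147.5  37.5] r 74.2 ang 30.4
[374.04323836 251.43113752]
[378.92552252 136.59419803]
[344.11906085 197.69984095]
```

View pics/w3.png

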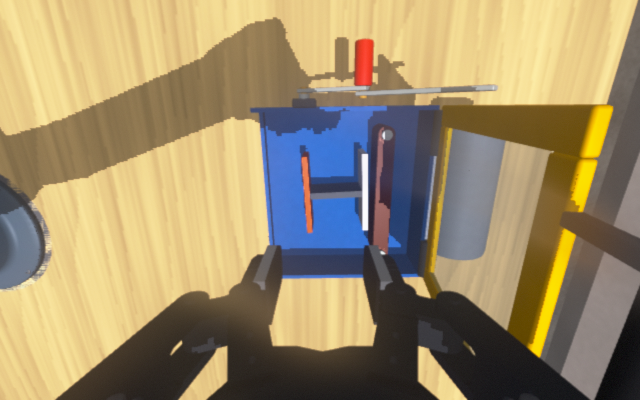

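Wrist view: knob past straight and guard up. Rusty flange runs (306,153)–(310,232), bright (364,153)–(365,231), web near row 192; the belt is at column ~376. Now its pose from depth.

```bash
cat > off.py <<'E'
from fit import *
def off(c,zlo=66,zhi=84,x0=-90,x1=36):
    P=cloud(c,c["range_z"]>0); Q=Rn.from_euler("z",-YAW).apply(P-L0)
    Q=Q[(Q[:,2]>zlo)&(Q[:,2]<zhi)&(Q[:,0]>x0)&(Q[:,0]<x1)&(abs(Q[:,1])<85)]
    r=cv2.minAreaRect(Q[:,:2].astype(np.float32)); print("offcut lin",len(Q),np.median(Q[:,2]).round(1),r); return Q
E
python3 - <<'E'
from off import *
c=dict(np.load("pics/w3.npz")); Q=off(c)
for lo,hi in((-90,-25),(10,36)):
    q=Q[(Q[:,0]>lo)&(Q[:,0]<hi)]; print(len(q),q.mean(0).round(1),np.percentile(q,[2,98],axis=0).round(1).tolist(),"slope deg",np.degrees(np.polyfit(q[:,1],q[:,0],1)[0]).round(2))
q=Q[(Q[:,0]>-25)&(Q[:,0]<10)]; print("web",q.mean(0).round(1),np.degrees(np.polyfit(q[:,0],q[:,1],1)[0]).round(2))
# belt plane & tray walls in lin
P=cloud(c,c["range_z"]>0); B=Rn.from_euler("z",-YAW).apply(P-L0)
b=B[(B[:,2]>50)&(B[:,2]<72)&(B[:,0]>30)&(B[:,0]<70)&(abs(B[:,1])<65)]; print("beltface",len(b),np.percentile(b[:,0],[2,10,50]))
b=B[(B[:,2]>74)&(B[:,2]<82)&(B[:,0]>30)&(B[:,0]<75)&(abs(B[:,1])<70)]; print("belttop",len(b),np.percentile(b[:,0],[1,5,50,99]))
for y in (-60,-30,0,30,60):
    k=b[abs(b[:,1]-y)<8]; print(y,len(k), np.percentile(k[:,0],[3,97]) if len(k) else 0)
w=B[(B[:,2]>80)&(B[:,2]<88)&(abs(B[:,0])<60)]
for sg in(1,-1):
    k=w[(sg*w[:,1]>90)&(sg*w[:,1]<115)]; print("wall",sg,len(k),k[:,1].mean() if len(k) else 0, np.degrees(np.polyfit(k[:,0],k[:,1],1)[0]) if len(k)>5 else 0)
s=status.state(); go(s,L(-10,0,200),-88.7)
E
```

```text
offcut lin 1329 74.2 ((-10.602996826171875, 4.085784912109375), (79.37516784667969, 100.35928344726562), 1.8591492176055908)
570 [-44.    5.1  73.9] [[-51.0, -44.4, 67.9], [-26.5, 51.8, 75.6]] slope deg -2.17
541 [24.2  7.9 73.7] [[11.9, -41.7, 67.2], [29.7, 54.3, 75.7]] slope deg -1.65
web [-7.4  5.  73.4] 1.74
beltface 292 [38.23871784 38.38821704 38.69666408]
belttop 1750 [38.51119314 39.24287905 48.49948592 58.51987659]
-60 160 [38.34011348 57.94264912]
-30 183 [38.54211163 57.70703021]
0 198 [38.80003792 58.34523093]
30 220 [38.91848176 58.02977578]
60 242 [39.06616881 58.55348546]
wall 1 622 108.21277516175374 -1.8905904772835582
wall -1 308 -106.69502603240986 -0.8077735203265346
shift [ 0.0165  0.0695 -0.0334] rot [0.0067 1.5548 0.0045] yaw now 0.38
```

play_rows --pt "0 0.12 0 0.003 0.0 -0.01 0.045" --pt "0 0.24 0 0.003 0.0 -0.02 0.045" --pt "0 0.36 0 0.003 0.0 -0.037 0.045" --pt "0 0.48 0 0.003 0.0 -0.037 0.045" --pt "0 0.6 0 0.003 0.0 -0.037 0.045" --pt "0 0.72 0 0.003 0.01 -0.037 0.045" --pt "0 0.84 0 0.003 0.02 -0.037 0.045" --pt "0.003 0.96 0 0.003 0.03 -0.037 0.045" --pt "0.003 1.08 0 0.003 0.04 -0.037 0.045" --pt "0.005 1.2 0.003 0.003 0.05 -0.037 0.045" --pt "0.005 1.32 0.004 0.003 0.06 -0.037 0.045" --pt "0.0067 1.44 0.0045 0.003 0.072 -0.037 0.045"

```text
t: 16.28
tcp_pos: [557.6, 81.9, 196.9]
ee_rot: [-0.533, 0.464, -0.462, 0.535]
force: [-0.7, -0.0, -0.1]
grip_width: 0.534
```

play_rows --pt "0 0.08 0 0 0 0 0.045" --pt "0 0.08 0 0 0 0 0.045" --pt "0 0.08 0 0 0 0 0.045"

```text
t: 16.53
tcp_pos: [557.4, 81.7, 197.4]
ee_rot: [-0.517, 0.483, -0.481, 0.518]
force: [-0.6, -0.3, 0.4]
grip_width: 0.523
```

```bash
python3 - <<'E'
from off import *
s=st(); go(s,L(-24.6,3.65,140),-86.8); c=save("wrist","w4.png"); off(c,x1=35)
E
```

```text
{'t': 16.533, 'tcp_pos': [557.418, 81.665, 197.427], 'ee_rot': [-0.517, 0.483, -0.481, 0.518], 'force': [-0.614, -0.303, 0.39], 'grip_width': 0.523, 'joint_pos': [0.066, 0.338, -0.357, 1.817, 0.133, 1.011, -1.845]}
shift [-0.0004  0.0574 -0.0007] rot [ 0.0007  0.0138 -0.003 ] yaw now -86.01
offcut lin 2293 74.3 ((-10.477317810058594, 3.5247573852539062), (80.31372833251953, 99.93238067626953), 1.9658126831054688)
```

play_rows --pt "0 0.012 0 0 0.035 -0.001 0.045" --pt "0 0.012 0 0 0.07 -0.001 0.045" --pt "0 0.012 0 0 0.1 -0.001 0.045" --pt "0 0.012 0 0 0.125 -0.001 0.045" --pt "0 0.012 0 0 0.145 -0.001 0.045" --pt "0 0.012 0 0 0.145 -0.001 0.045" --pt "0 0.012 0 0 0.145 -0.001 0.0" --pt "0 0.012 0 0 0.145 -0.001 0.0" --pt "0 0.012 0 0 0.145 -0.001 0.0" --pt "0 0.012 0 0 0.145 -0.001 0.0" --pt "0 0.012 0 0 0.145 -0.001 0.0" --squeeze 80

```text
t: 17.5
tcp_pos: [557.8, 81.2, 55.0]
ee_rot: [-0.512, 0.486, -0.486, 0.515]
force: [-1.6, -0.5, 6.5]
grip_width: 0.067
```

play_rows --pt "0 0 0 0 -0.004 0 0" --pt "0 0 0 0 -0.012 -0.002 0" --pt "0 0 0 0 -0.022 -0.005 0" --pt "0 0 0 0 -0.035 -0.009 0" --pt "0 0 0 0 -0.05 -0.012 0" --pt "0 0 0 0 -0.065 -0.015 0" --pt "0 0 0 0 -0.078 -0.015 0" --pt "0 0 0 0 -0.078 -0.015 0"

```text
t: 18.17
tcp_pos: [542.8, 80.1, 134.5]
ee_rot: [-0.511, 0.486, -0.487, 0.515]
force: [1.2, 0.2, -4.8]
grip_width: 0.067
```

Offcut lifted (about 5 N). Turning it half a turn above the tray.

play_rows --pt "0 -0.06 0 0 0 0 0" --pt "0 -0.17 0 0 0 0 0" --pt "0 -0.29 0 0 0 0 0" --pt "0 -0.41 0 0 0 0 0" --pt "0 -0.53 0 0 0 0 0" --pt "0 -0.65 0 0 0 0 0" --pt "0 -0.77 0 0 0 0 0" --pt "0 -0.89 0 0 0 0 0" --pt "0 -1.01 0 0 0 0 0" --pt "0 -1.13 0 0 0 0 0" --pt "0 -1.25 0 0 0 0 0" --pt "0 -1.37 0 0 0 0 0"

```text
t: 19.17
tcp_pos: [540.8, 79.2, 130.7]
ee_rot: [-0.705, 0.05, -0.05, 0.706]
force: [0.1, 0.3, -4.8]
grip_width: 0.067
```

play_rows --pt "0 -0.12 0 0 0 0 0" --pt "0 -0.24 0 0 0 0 0" --pt "0 -0.36 0 0 0 0 0" --pt "0 -0.48 0 0 0 0 0" --pt "0 -0.6 0 0 0 0 0" --pt "0 -0.72 0 0 0 0 0" --pt "0 -0.84 0 0 0 0 0" --pt "0 -0.96 0 0 0 0 0" --pt "0 -1.08 0 0 0 0 0" --pt "0 -1.2 0 0 0 0 0" --pt "0 -1.32 0 0 0 0 0" --pt "0 -1.42 0 0 0 0 0"

```text
t: 20.17
tcp_pos: [541.0, 78.9, 130.6]
ee_rot: [-0.567, -0.422, 0.422, 0.568]
force: [-0.6, 0.1, -5.6]
grip_width: 0.064
```

```bash
python3 - <<'E'
from off import *
s=st(); go(s,L(8,0,134),93.2-1.9); c=save("wrist","w5.png"); off(c,120,170,-150,80)
E
```

```text
{'t': 20.167, 'tcp_pos': [540.986, 78.921, 130.599], 'ee_rot': [-0.567, -0.422, 0.422, 0.568], 'force': [-0.588, 0.126, -5.588], 'grip_width': 0.064, 'joint_pos': [0.518, 0.565, -0.995, 1.896, 0.563, 0.993, 0.548]}
shift [ 0.0143 -0.0034 -0.0461] rot [-0.0009 -0.3155  0.0015] yaw now 73.23
offcut lin 10033 149.3 ((-55.14146041870117, 5.044216156005859), (100.35909271240234, 80.39221954345703), 72.1634292602539)
```

play_rows --pt "0 -0.1 0 0 0 0 0" --pt "0 -0.2 0 0.003 0 -0.01 0" --pt "0 -0.305 0 0.007 0 -0.022 0" --pt "0 -0.305 0 0.011 0 -0.034 0" --pt "0 -0.305 0 0.0143 0 -0.046 0" --pt "0 -0.305 0 0.0143 0 -0.046 0" --pt "0 -0.305 0 0.0143 0 -0.046 0"

```text
t: 20.8
tcp_pos: [589.3, 79.4, 130.4]
ee_rot: [0.498, 0.501, -0.501, -0.5]
force: [-0.8, 0.6, -5.1]
grip_width: 0.059
```

```bash
python3 - <<'E'
from off import *
s=st(); go(s,L(8.5,0,58),90.8); c=save("wrist","w6.png"); off(c,115,170,-150,80)
E
```

```text
{'t': 20.8, 'tcp_pos': [589.333, 79.371, 130.431], 'ee_rot': [0.498, 0.501, -0.501, -0.5], 'force': [-0.803, 0.642, -5.106], 'grip_width': 0.059, 'joint_pos': [0.51, 0.663, -1.03, 1.784, 0.641, 1.074, 0.824]}
shift [-0.0002  0.0724 -0.0006] rot [-0.0013 -0.0091  0.0021] yaw now 90.28
offcut lin 10630 149.0 ((-7.470458984375, 0.1572265625), (100.00801086425781, 80.75424194335938), 89.2523422241211)
```

play_rows --pt "0 -0.006 0 0 0.02 0 0" --pt "0 -0.006 0 0 0.04 0 0" --pt "0 -0.006 0 0 0.058 0 0" --pt "0 -0.006 0 0 0.066 0 0" --pt "0 -0.006 0 0 0.07 0 0" --pt "0 -0.006 0 0 0.073 0 0" --pt "0 -0.006 0 0 0.073 0 0"

```text
t: 21.43
tcp_pos: [589.6, 80.2, 58.3]
ee_rot: [0.496, 0.504, -0.503, -0.497]
force: [0.4, -0.2, -4.9]
grip_width: 0.069
```

play_rows --pt "0 0 0 0 0.0015 0 0" --pt "0 0 0 0 0.003 0 0" --pt "0 0 0 0 0.0035 0 0"

```text
t: 21.68
tcp_pos: [590.2, 80.3, 55.3]
ee_rot: [0.496, 0.504, -0.502, -0.497]
force: [0.5, 0.3, -2.0]
grip_width: 0.064
```

play_rows --pt "0 0 0 0 0.0003 -0.002 0" --pt "0 0 0 0 0.0005 -0.0035 0" --pt "0 0 0 0 0.0005 -0.005 0" --pt "0 0 0 0 0.0005 -0.005 0"

```text
t: 22.02
tcp_pos: [594.0, 80.7, 55.1]
ee_rot: [0.496, 0.504, -0.503, -0.497]
force: [-5.0, -0.8, 5.0]
grip_width: 0.065
```

```bash
python3 - <<'E'
from off import *
s=st(); c=save("wrist","w7.png"); Q=off(c,66,84,-90,36)
E
```

```text
{'t': 22.017, 'tcp_pos': [593.985, 80.717, 55.104], 'ee_rot': [0.496, 0.504, -0.503, -0.497], 'force': [-5.013, -0.776, 4.989], 'grip_width': 0.065, 'joint_pos': [0.454, 0.753, -0.952, 1.826, 0.74, 0.966, 0.761]}
offcut lin 6524 74.4 ((-3.619678497314453, 1.3648452758789062), (100.05342102050781, 78.99899291992188), 89.48135375976562)
```

play_rows --pt "0 0 0 0 0 -0.001 0" --pt "0 0 0 0 0 -0.002 0" --pt "0 0 0 0 0 -0.003 0" --pt "0 0 0 0 0 -0.003 0"

```text
t: 22.4
tcp_pos: [595.1, 80.8, 55.1]
ee_rot: [-0.495, -0.503, 0.504, 0.498]
force: [-9.9, -0.5, 8.5]
grip_width: 0.068
```

play_rows --pt "0 0 0 0 0 -0.001 0" --pt "0 0 0 0 0 -0.002 0" --pt "0 0 0 0 0 -0.003 0" --pt "0 0 0 0 0 -0.003 0"

```text
t: 22.73
tcp_pos: [595.1, 80.7, 55.0]
ee_rot: [-0.494, -0.501, 0.507, 0.499]
force: [-17.9, -3.2, 15.9]
grip_width: 0.065
```

play_rows --pt "0 0 0 0 0 0 0.05" --pt "0 0 0 0 0 0 0.05" --pt "0 0 0 0 0 0.005 0.05" --pt "0 0 0 0 0 0.009 0.05" --pt "0 0 0 0 -0.02 0.01 0.05" --pt "0 0 0 0 -0.05 0.01 0.05" --pt "0 0 0 0 -0.09 0.02 0.03" --pt "0 0 0 0 -0.12 0.035 0.0" --pt "0 0 0 0 -0.14 0.045 0.0" --pt "0 0 0 0 -0.14 0.045 0.0" --pt "0 0 0 0 -0.14 0.045 0.0"

```text
t: 23.65
tcp_pos: [556.0, 79.1, 195.0]
ee_rot: [0.497, 0.504, -0.502, -0.496]
force: [0.4, -0.0, -1.3]
grip_width: -0.0
```

```bash
python3 - <<'E'
from off import *
s=st(); c=save("wrist","w8.png",(120,0,520,300),2); Q=off(c,66,84,-90,36)
P=cloud(c,c["range_z"]>0); B=Rn.from_euler("z",-YAW).apply(P-L0); b=B[(B[:,2]>76)&(B[:,2]<84)&(B[:,0]>25)&(B[:,0]<70)&(abs(B[:,1])<80)]
for y in(-60,-30,0,30,60):
    k=b[abs(b[:,1]-y)<6]; q=Q[abs(Q[:,1]-y)<6]; print(y, "belt",np.percentile(k[:,0],[3]) if len(k) else 0,"off",np.percentile(q[:,0],[2,98]) if len(q) else 0)
E
```

```text
{'t': 23.65, 'tcp_pos': [555.997, 79.125, 195.013], 'ee_rot': [0.497, 0.504, -0.502, -0.496], 'force': [0.379, -0.047, -1.316], 'grip_width': -0.0, 'joint_pos': [0.594, 0.552, -1.12, 1.799, 0.546, 1.139, 0.877]}
offcut lin 1866 74.1 ((-3.2844886779785156, 1.3909263610839844), (99.95388793945312, 78.51346588134766), 89.95368957519531)
-60 belt [37.74539578] off 0
-30 belt [37.65620096] off [-42.27664426  35.57875556]
0 belt 0 off [-41.86429997  25.58934528]
30 belt [38.33185424] off [-41.82098281  35.7073043 ]
60 belt [38.310464] off 0
```

View pics/w8.png

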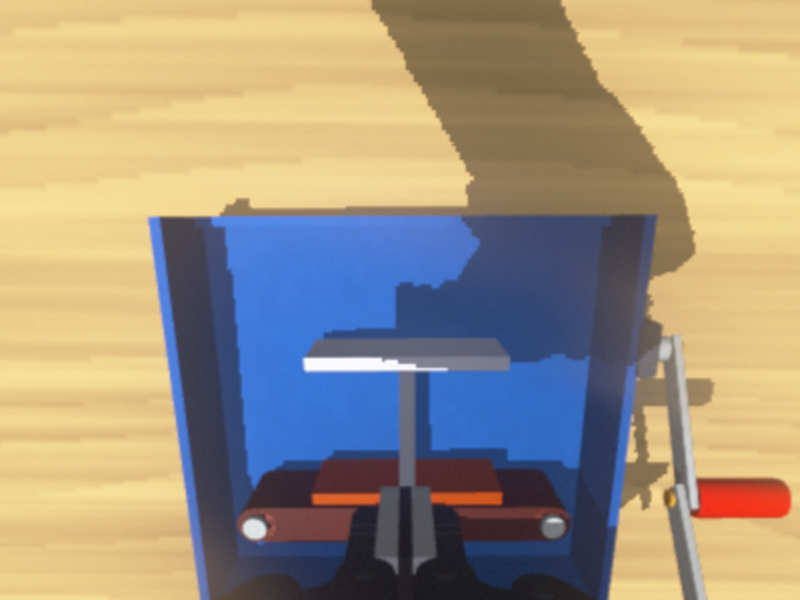

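Offcut upright, rusty flange (orange, row ~495) at the belt, with perhaps 1–2 mm gap by depth. I'll push the bright flange from behind with shut fingers to seat it.

play_rows --pt "0 0 0 0 0 0.03 0" --pt "0 0 0 0 0.01 0.039 0" --pt "0 0 0 -0.001 0.05 0.039 0" --pt "0 0 0 -0.001 0.09 0.039 0" --pt "0 0 0 -0.001 0.125 0.039 0" --pt "0 0 0 -0.001 0.14 0.039 0" --pt "0 0 0 -0.001 0.14 0.039 0" --pt "0 0 0 -0.001 0.14 0.035 0" --pt "0 0 0 -0.001 0.14 0.032 0" --pt "0 0 0 -0.001 0.14 0.03 0" --pt "0 0 0 -0.001 0.14 0.03 0"

```text
t: 24.62
tcp_pos: [527.3, 78.4, 55.2]
ee_rot: [0.497, 0.505, -0.502, -0.497]
force: [0.5, 0.0, -0.1]
grip_width: 0.001
```

play_rows --pt "0 0 0 0 0 -0.0015 0" --pt "0 0 0 0 0 -0.003 0" --pt "0 0 0 0 0 -0.0045 0" --pt "0 0 0 0 0 -0.006 0" --pt "0 0 0 0 0 -0.006 0"

```text
t: 25.03
tcp_pos: [529.9, 78.2, 53.9]
ee_rot: [-0.495, -0.503, 0.504, 0.498]
force: [-3.9, -0.0, 3.8]
grip_width: -0.003
```

play_rows --pt "0 0 0 0 0 -0.0015 0" --pt "0 0 0 0 0 -0.003 0" --pt "0 0 0 0 0 -0.0045 0" --pt "0 0 0 0 0 -0.0045 0"

```text
t: 25.37
tcp_pos: [529.9, 78.2, 53.2]
ee_rot: [-0.494, -0.5, 0.507, 0.499]
force: [-14.5, -0.3, 11.1]
grip_width: -0.0
```

play_rows --pt "0 0 0 0 0 -0.0015 0" --pt "0 0 0 0 0 -0.003 0" --pt "0 0 0 0 0 -0.004 0" --pt "0 0 0 0 0 -0.004 0"

```text
t: 25.7
tcp_pos: [529.8, 78.2, 53.0]
ee_rot: [-0.492, -0.498, 0.51, 0.5]
force: [-24.7, -1.8, 18.6]
grip_width: -0.002
```

Firm stop at 25 N (floor friction would be only a few N), so it's seated. Backing off and checking.

play_rows --pt "0 0 0 0 0 0.01 0" --pt "0 0 0 0 0 0.02 0" --pt "0 0 0 0 0 0.022 0" --pt "0 0 0 0 -0.03 0.022 0" --pt "0 0 0 0 -0.07 0.022 0" --pt "0 0 0 0 -0.11 0.03 0" --pt "0 0 0 0 -0.15 0.045 0" --pt "0 0 0 0 -0.17 0.06 0" --pt "0 0 0 0 -0.17 0.06 0" --pt "0 0 0 0 -0.17 0.06 0"

```text
t: 26.53
tcp_pos: [481.1, 76.7, 225.2]
ee_rot: [0.498, 0.504, -0.502, -0.496]
force: [0.2, -0.6, -0.3]
grip_width: 0.004
```

```bash
python3 - <<'E'
from elbow import *
from off import off
s=st(); knob("side","k10.png"); knob("scene","k11.png"); c=save("wrist","w9.png",(180,100,460,320),2); Q=off(c,66,77,-90,37)
P=cloud(c,c["range_z"]>0); B=Rn.from_euler("z",-YAW).apply(P-L0); b=B[(B[:,2]>76)&(B[:,2]<84)&(B[:,0]>25)&(B[:,0]<70)&(abs(B[:,1])<80)]
for y in(-45,-30,0,30,45):
    k=b[abs(b[:,1]-y)<6]; q=Q[abs(Q[:,1]-y)<6]; print(y, "belt",np.percentile(k[:,0],[3]) if len(k) else 0,"off",np.percentile(q[:,0],[2,98]) if len(q) else 0)
save("side","sd9.png",(220,120,380,270),2)
a=cv2.resize(cv2.imread("pics/sd9.png"),(320,300)); b=cv2.imread("pics/w9.png")[:, :480]
b=cv2.resize(b,(480,440)); o=np.zeros((440,800,3),np.uint8); o[:300,:320]=a; o[:,320:]=b; cv2.imwrite("pics/v9.png",o)
E
```

```text
{'t': 26.533, 'tcp_pos': [481.112, 76.731, 225.208], 'ee_rot': [0.498, 0.504, -0.502, -0.496], 'force': [0.153, -0.603, -0.285], 'grip_width': 0.004, 'joint_pos': [0.751, 0.402, -1.241, 1.922, 0.426, 1.117, 0.925]}
side 68 surf lin [ 11.7 152.4 122.1] ctr rel pivot [ 59.5 146.4  36.8] r 70.0 ang 31.7
scene 95 surf lin [ 24.  151.2 121.8] ctr rel pivot [ 64.4 148.   38. ] r 74.8 ang 30.5
offcut lin 737 73.8 ((-5.305719375610352, 1.6890411376953125), (100.0403060913086, 74.61425018310547), 89.54907989501953)
-45 belt 0 off [-42.47355873  12.05790004]
-30 belt 0 off [-42.50958839 -35.73576726]
0 belt 0 off [-42.39347833 -35.56562397]
30 belt 0 off [-42.05907771 -35.01868146]
45 belt 0 off [-42.02475101  31.7909347 ]
```

View pics/v9.png

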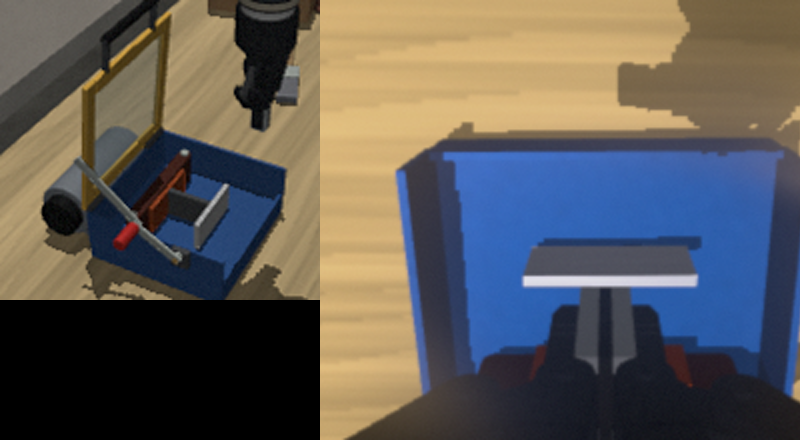

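The offcut's yaw (89.55°) matches the belt's (about 89.65°). Its far face comes out at about 37.7 mm against the belt face at about 38 mm, and the guard is up and locked. I'm handing in.

```bash
python3 -c "
from station import ctrl; print(ctrl.finish_job())"
```

```text
the job is handed in; nothing more can be done
None
```

The guard is up and locked, and the offcut is turned with its rusty flange flat against the belt. I handed the job in at about 27 s of the 67 s allowed; no verdict is reported.

- **Guard:** The first two lifts failed. The bar slipped out of the pads and the guard ended up shut again, how hard is not known. The third try, with the bar deeper in the pads and a slower lift, took it up to about 1.44 rad.
- **Stay:** I pushed the knob past straight until it stopped, with about 56 N at the wrist against the stop. It ended at about 31° from the pivot in both cameras; dead straight is about 36°.
- **Offcut:** I lifted it by the web, turned it half a turn and set it down. I then pushed it from behind until it stopped firmly at 25 N.
- **Last check:** The offcut was square to the belt to about 0.1°, with its centre about 1.5 mm off the belt's middle, so its whole width is on the flat. Depth put the rusty face within about 0.5 mm of the belt, which is within the camera's error. An earlier look, before the final push, had suggested a 1–2 mm gap. The gripper hid the contact line in the last close-up, so the "no gap" result rests on the firm stop and the depth numbers.
- **Other items:** I did not go near the bottle, discs or brush, and did not re-measure them at the end.

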